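# Walk the key organiser home

### The arm

A 6-joint arm with a two-finger parallel gripper is mounted at the origin on the work surface. World frame = base frame: x ahead of the robot, y to its left, z up, the work surface at z = 0. Lengths are in m, angles in rad, forces in N, time in s.
With the tool pointing down it reaches from about 0.3 to 0.875 m from the base axis. Payload 6.4 kg.
Tool frame: the origin (TCP) lies between the finger pads; the fingertips stand 8 mm ahead of it and the grasp point (between the pads) lies 11 mm behind it (ctrl.finger_overhang is the distance from the TCP to the fingertips, in m); z points along the fingers, y is the line along which they close (so a half turn about z gives the same grasp; the last joint's range is limited). The gripper opens to 85 mm and grips with 20 to 120 N. Pads are 22 mm wide; open, the fingers measure 114 mm over their backs; the gripper's body (76 mm by 85 mm) begins 54 mm behind the grasp point. The pads swing forward as they close: fully open they stand 13 mm farther back than shut.
Start: joints at [-1.531, 0.181, 1.607, -0, 1.354, -0.206], TCP at [0.14, -0.558, 0.205] pointing down, gripper open.
Joint ranges: [-2.99, 2.99], [-0.89, 2.07], [0.3, 2.58], [-1.14, 4.28], [0, 2.63], [-3.12, 3.12]. Speed limits (rad/s): [2.57, 2.57, 3.01, 3.14, 3.14, 3.14].

### API

Orientations are given as a unit quaternion [w, x, y, z].
In Python, from bench import ctrl, camera gives the robot as it stands.
- The arm moves only by the shell command python3 -m pendant 'ROWS' [OPENING]. ROWS is JSON, a list of rows, each a list of 6 numbers: the shift along the world's x, y, z normalised to -1 to 1, where 1 is 200 mm, then the turn, a rotation vector about the world's x, y, z normalised to -1 to 1, where 1 is pi/2 rad. In form: [[dx, dy, dz, rx, ry, rz], ...]. A call has exactly 10 rows; each row shifts and turns the commanded pose from where the row before left it; what a row does not reach is not made up. A row lasts 1/8 s, in which the tool goes at most 62.5 mm and 10.7 degrees, less where a joint would pass 70% of its speed; a pose out of reach is approached as far as the arm can. A call with a number of a shift or a turn outside -1 to 1 is refused whole. A call with a gripper value outside its range is refused whole. OPENING is the opening, from -1 (shut) to 1 (fully open), set as the call begins (- or left out, the last holds). The fingers move at their own pace and stop on an object; the grip force is fixed at half the most. Time passes only in rows, so rows that do not move let the fingers close, or fill a call up. It gives the time, the measured TCP pose, the force, the opening and the grip force at its end, in the units of the state.
- ctrl.get_obs(): the state, without advancing time (a new reading comes with each control period).
- camera(name): name is "scene" or "top"; returns a dict with "color" (420x560x3 uint8, blue, green, red), "fx", "fy", "cx", "cy" (pixels), "distortion" ([k1, k2, p1, p2, k3] as OpenCV has them; the pictures are not rectified), "xyz" and "rotation" of the camera in the world. Camera axes: x right, y down, z forward; pixel columns grow to the right and rows downward; lengths in m; the calibration is good to about 2 mm. A picture is of the moment at which its call begins. There is no depth.
- ctrl.hand_in(): hands the job in; it is judged then, once.
The state is a dict: "time_s": time; "q": joint angles; "dq": joint speeds; "joint_efforts": joint torques, N m; "eef_pos": TCP position; "eef_rot": TCP orientation; "wrist_force": force on the tool from outside, world axes, zero at the start; "torque": the same for the moment, N m; "opening": opening from 0.0 (shut) to 1.0 (fully open); "grasp_force": force on a finger pad.
Only numpy, scipy, OpenCV 4.12 (cv2) and the standard library are available. Lean on these libraries where they do the work, as an engineer would, in place of code of your own. Each camera call takes 0.05 s, during which the arm holds its last target. There are 200 camera calls.

### The job

The key organiser was pulled out of its bay because the hair clip fell behind it. Put the hair clip in the wooden tray, then walk the heavy organiser straight back by pushing the corners of its peg side in turn, low down, with the tool tilted in under the pegs: first the corner nearer the robot, then the farther one, then the nearer, and so on, each time until the pushed corner is about 2 to 3 cm ahead of the other, until the whole back is flush against the bay's rail. Keep off the pegs and the keys on them, keep the organiser flat on the table and its bird standing, and leave the tin, the padlock and the spectacle case where they are.

Things in the scene. Friction and masses are not known exactly. Their poses are not given: they have to be found in the camera images.
- organiser: Mint painted steel key organiser, loose, 0.6 to 1 kg: box 110 mm (x) by 200 mm (y) by 60 mm high on four feet near its corners. Origin under its centre; x from its front (peg side, facing right) to its back (left, world +y), y towards the robot. Front face 55 mm before the origin: push it 20 to 45 mm up, at y = 65 to 95 mm either side, clear of the keys. A corner push swings it about the far side.
- pegs: Rigid part of the organiser, same origin and axes. Plate on its top, 6 mm thick, 46 mm before the origin, up to 96 mm high. Nine steel pegs 24 mm apart over the full width, 84 mm up, reach 85 mm before the origin, so overhang the front face by 30 mm (8 mm round tips). A bike key and a key cover hang below within y = +-40 mm, 20 to 80 mm up, 62 to 76 mm before the origin. Not to be pushed.
- bay: Fixed wooden bay open to the right: rail 310 mm long (y), 30 mm high, end cheeks reaching 40 mm forward, 278 mm between them. Origin at table height, middle of the rail's inner face; x to the left (world +y) into the rail, y towards the robot. Organiser home: its back face on this inner face, its x along the bay's x. At the start its back is 110 to 126 mm from the rail, the clip between.
- bay_ref (a point): Reference direction only (nothing to see): at the bay's origin, 15 mm up, its x axis turned 0.5 rad about +z from the bay's x. The organiser's x is 0.5 rad from it when square, more with the near corner ahead, less with the far corner ahead.
- bird: White ceramic bird 63 mm tall on a 40 mm round foot, loose, standing on the organiser's top behind the peg rail; origin under its foot.
- clip_tab (a point): Point in the upright pinch tab of the black plastic hair clip (45 g). Clip 86 mm long (its y), 28 mm wide (x), body 16 mm high; the tab in its middle is 24 mm along x, 14 mm thick along y, up to 56 mm high; this point is 40 mm above the underside. Grasp the tab with the fingers closing along the clip's y. It lies behind the organiser, y roughly along the rail.
- tray: Fixed open plywood tray, 140 mm (x) by 130 mm (y), 28 mm high, wall and floor 5 mm; origin under its centre. It stands on the left or right.
- tin: Round metal tin, 52 mm wide, 36 mm high, on the robot's side of the bay; origin under its centre. Bystander.
- lock: Brass padlock body, 45 mm square, 30 mm high, on the far side of the bay; origin under its centre. Bystander.
- case: Grey spectacle case, 70 by 160 by 45 mm high, on the side opposite the tray; origin under its centre. Bystander. Tray and case swap sides.
- org_fn (a point): Front (peg side) corner nearer the robot, on the vertical edge, 33 mm up (x -55, y +100 mm in the organiser's frame).
- org_ff (a point): Front (peg side) corner farther from the robot, on the vertical edge, 33 mm up (x -55, y -100 mm in the organiser's frame).
- org_bn (a point): Back corner nearer the robot, on the vertical edge, 33 mm up (x +55, y +100 mm in the organiser's frame).
- org_bf (a point): Back corner farther from the robot, on the vertical edge, 33 mm up (x +55, y -100 mm in the organiser's frame).
Things that resemble listed ones, but are neither listed nor needed, are in the scene too. Of the things like the part that bears clip_tab, leave any that is green, purple or turquoise; of the rest the smaller one is meant.

How it is judged:
On the way, in this order (a step that is already met when the one before it is completed fails the run):
1. the hair clip lies in the tray (horizontal distance between clip_tab and tray below 0.05 m and height (world z) of clip_tab below 0.055 m), for 0.2 s.
2. the near front corner is pushed ahead of the far one by at least 10 mm (angle between the x axis of organiser and the x axis of bay_ref, either way round above 0.55 rad), for 0.1 s.
3. the far front corner is pushed ahead of the near one by at least 10 mm (angle between the x axis of organiser and the x axis of bay_ref, either way round below 0.45 rad), for 0.1 s.
4. the near front corner is ahead again by at least 10 mm (angle between the x axis of organiser and the x axis of bay_ref, either way round above 0.55 rad), for 0.1 s.
At the end, for the whole second after the job is handed in: Both back corners of the organiser within 7 mm of the rail's inner face, between the cheeks (centre within 40 mm of the bay's middle), flat and at rest; the bird standing on it; the hair clip lying in the tray (all of step 1 and x of each of org_bn, org_bf in the frame of bay above -0.007 m and y of organiser in the frame of bay between -0.04 and 0.04 m and z of organiser in the frame of bay below 0.004 m and angle between bird's own z axis and vertical below 0.15 rad and z of bird in the frame of organiser above 0.055 m and linear speed of organiser below 0.01 m/s); the robot touches nothing.
It fails at once if the pegs or the hanging keys are pushed (over 4 N) (contact force between any of the arm, the fingers and pegs above 4 N).
It fails at once if one front corner gets more than about 66 mm ahead of the other (angle between the x axis of organiser and the x axis of bay_ref, either way round above 0.83 rad or angle between the x axis of organiser and the x axis of bay_ref, either way round below 0.17 rad).
It fails at once if the organiser is tipped or lifted (angle between organiser's own z axis and vertical above 0.12 rad or height (world z) of organiser above 0.015 m).
It fails at once if the bird topples (angle between bird's own z axis and vertical above 0.5 rad).
It fails at once if a bystander is moved by more than 25 mm (distance of any of tin, lock, case from where it was at the start of the episode above 0.025 m).
It also fails if it takes over 72 s, if anything falls off the work surface, if the arm or the gripper's body presses on something with over 40 N, if the wrist force passes 120 N, or if a joint passes its speed limit or range.

## Working session

There is one attempt and no reset: what is moved stays moved. The work goes in short steps, Python scripts to look and compute and a shell command to move; the robot and the scene stay as the last step left them, time stands still between calls to the robot, and variables do not carry over. Pictures are saved under pics/ and viewed, at most 10 in all, crops included, and the job is handed in when it is done.

```bash
ls; mkdir -p pics; cat > h.py <<'E'
import numpy as np,cv2
from bench import ctrl,camera
def ray(c,px):
    K=np.array([[c["fx"],0,c["cx"]],[0,c["fy"],c["cy"]],[0,0,1.]])
    u=cv2.undistortPoints(np.array(px,float).reshape(-1,1,2),K,np.array(c["distortion"],float)).reshape(-1,2)
    d=np.c_[u,np.ones(len(u))]@np.array(c["rotation"]).reshape(3,3).T
    return np.array(c["xyz"]),d
def onz(c,px,z):
    o,d=ray(c,px); return o+d*((z-o[2])/d[:,2])[:,None]
E
python3 - <<'E'
from h import *
a=camera("scene");b=camera("top")
for n,c in(("scene",a),("top",b)):
    cv2.imwrite(f"pics/{n}0.png",c["color"]);print(c["xyz"],c["rotation"],c["fx"])
    import pickle;pickle.dump(c,open(n+"0.pkl","wb"))
print(ctrl.get_obs())
E
```

```text
pics
[1.03990105 0.64971377 1.21101303] [-0.09446528  0.28927214  0.90837345 -0.28680241] 496.58329497188805
[0.3852792  0.00437226 1.08519249] [-0.04643771  0.71514356 -0.694623    0.0625469 ] 450.2144062677656
{'time_s': 0.1, 'q': array([-1.53133738e+00,  1.81485810e-01,  1.60789688e+00, -1.79381088e-05,
        1.35382872e+00, -2.06283261e-01]), 'dq': array([ 0.00197188, -0.00238403, -0.00423746,  0.00071387,  0.00235172,
       -0.00038735]), 'joint_efforts': array([ 2.29159186e-04, -4.45878732e+01, -3.52234411e+01, -2.42030701e-04,
        4.23484962e-03,  2.43403326e-05]), 'eef_pos': array([ 0.13988229, -0.55716525,  0.20446895]), 'eef_rot': array([-8.07293283e-04,  9.92460276e-01,  1.22564047e-01,  5.87069221e-05]), 'wrist_force': array([ 0.42287068, -0.10099434,  0.44616577]), 'torque': array([ 0.01539605, -0.00345154, -0.00708784]), 'grasp_force': 0.0, 'opening': 1.0020053517890384}
```

View pics/top0.png

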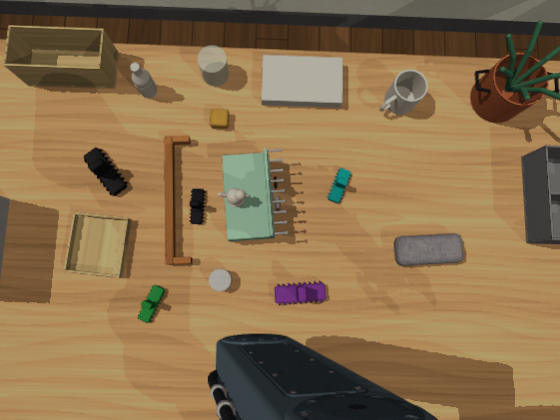

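View pics/scene0.png

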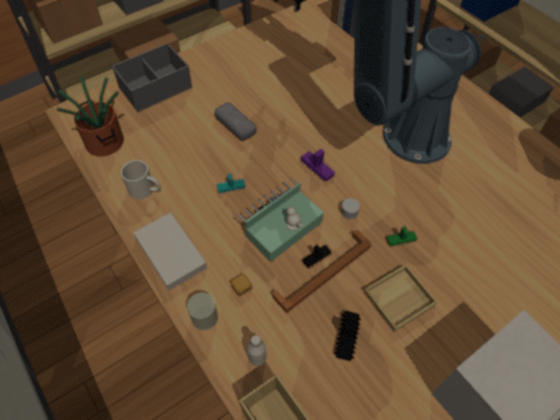

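Top view: two black clips, at (197,206), small and between rail and organiser, and (105,172), larger. Green (151,303), purple (300,293) and turquoise (340,185) are excluded. The small black one at (197,206) fits. The tray is at (98,246) (the box at (62,55) is larger and deeper) and the case is at (428,250). I'll confirm in a crop and measure.

```bash
cat >> h.py <<'E'
from scipy.spatial.transform import Rotation as R
def ray(c,px):
    K=np.array([[c["fx"],0,c["cx"]],[0,c["fy"],c["cy"]],[0,0,1.]])
    u=cv2.undistortPoints(np.array(px,float).reshape(-1,1,2),K,np.array(c["distortion"],float)).reshape(-1,2)
    w,x,y,z=c["rotation"]
    return np.array(c["xyz"]),np.c_[u,np.ones(len(u))]@R.from_quat([x,y,z,w]).as_matrix().T
E
python3 - <<'E'
from h import *
import pickle
b=pickle.load(open("top0.pkl","rb"));a=pickle.load(open("scene0.pkl","rb"))
im=b["color"];cv2.imwrite("pics/crop0.png",cv2.resize(im[120:300,60:320],None,fx=3,fy=3,interpolation=cv2.INTER_CUBIC))
g=im.max(2)
def box(m,off):
    cs=cv2.findContours(m.astype(np.uint8),0,2)[0];c=max(cs,key=cv2.contourArea)
    return cv2.boxPoints(cv2.minAreaRect(c))+off
m=g[180:232,183:212]<45
p=box(m,[183,180]);print("clip px",p.tolist());print(onz(b,p,.012).round(3).tolist())
hsv=cv2.cvtColor(im,cv2.COLOR_BGR2HSV)
print(hsv[200,245],hsv[200,170],hsv[170,262])
r=hsv[140:255,215:290];m=(r[...,0]>60)&(r[...,0]<95)&(r[...,1]>40)
p=box(m,[215,140]);print("org",p.tolist());print(onz(b,p,.06).round(3).tolist())
print("tray rim",onz(b,[[72,214],[130,219],[123,276],[66,271]],.028).round(3).tolist())
print("rail top inner", onz(b,[[174,146],[176,258]],.03).round(3).tolist())
print("tin,lock",onz(b,[[221,280],[219,118],[428,250]],.03).round(3).tolist())
E
```

```text
clip px [[190.0, 189.0], [204.0, 189.0], [204.0, 223.0], [190.0, 223.0]]
[[0.595, 0.184, 0.012], [0.596, 0.151, 0.012], [0.513, 0.146, 0.012], [0.512, 0.18, 0.012]]
[65 54 94] [ 14 169 142] [ 64  48 159]
org [[222.06313705444336, 151.5416374206543], [268.6193962097168, 148.72004318237305], [274.0082359313965, 237.63584899902344], [227.45197677612305, 240.4574432373047]]
[[0.678, 0.106, 0.06], [0.688, -0.002, 0.06], [0.479, -0.021, 0.06], [0.469, 0.085, 0.06]]
tray rim [[0.523, 0.454, 0.028], [0.516, 0.318, 0.028], [0.383, 0.324, 0.028], [0.391, 0.456, 0.028]]
rail top inner [[0.696, 0.226, 0.03], [0.428, 0.205, 0.03]]
tin,lock [[0.38, 0.098, 0.03], [0.77, 0.121, 0.03], [0.463, -0.386, 0.03]]
```

View pics/crop0.png

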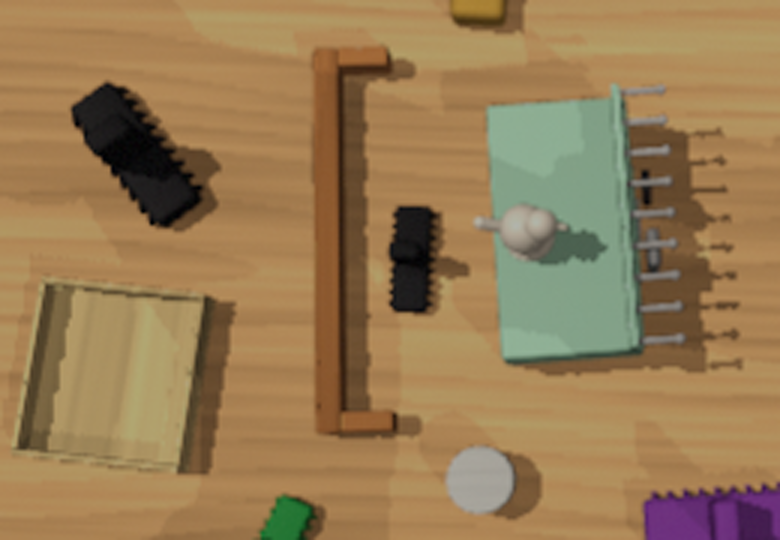

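Crop confirms the target: the small black clip with its tab at about px (196,203), between rail and organiser. Next I'll refine the measurements while starting the transfer.

```bash
python3 -m pendant '[[0.1,0.18,0,0,0,0.044],[0.1,0.18,0,0,0,0.044],[0.1,0.18,0,0,0,0.044],[0.1,0.18,0,0,0,0.044],[0.1,0.18,0,0,0,0.044],[0.1,0.18,0,0,0,0.044],[0.1,0.18,0,0,0,0.044],[0.1,0.18,0,0,0,0.044],[0.1,0.18,0,0,0,0.044],[0.1,0.18,0,0,0,0.044]]' 1
python3 - <<'E'
from h import *
import pickle
b=pickle.load(open("top0.pkl","rb"));a=pickle.load(open("scene0.pkl","rb"))
print("tab",onz(b,[[195.7,203.3]],.05).round(3))
# scene small clip mask -> topmost blob
im=a["color"];m=(im[235:275,298:335].max(2)<45)
ys,xs=np.nonzero(m);print("scene clip",xs.min()+298,xs.max()+298,ys.min()+235,ys.max()+235)
top=ys<ys.min()+6;print("scene tab",onz(a,[[xs[top].mean()+298,ys[top].mean()+235]],.052).round(3))
hsv=cv2.cvtColor(b["color"],cv2.COLOR_BGR2HSV)
# rail: brown saturated dark
for r in range(152,252,12): print(r,hsv[r,160:182,0].tolist(),hsv[r,160:182,2].tolist())
E
```

```text
time_s: 1.35
eef_pos: [0.3403, -0.1964, 0.2051]
eef_rot: [-0.0, 0.892, 0.452, 0.0]
wrist_force: [1.0, -0.7, -0.2]
opening: 1.0
grasp_force: 0.0
tab [[0.554 0.163 0.05 ]]
scene clip 303 329 246 266
scene tab [[0.549 0.174 0.052]]
152 [16, 16, 16, 16, 15, 13, 13, 13, 14, 14, 13, 13, 13, 15, 15, 14, 15, 15, 16, 16, 15, 15] [167, 167, 167, 165, 157, 148, 141, 138, 137, 136, 134, 126, 93, 52, 77, 104, 103, 102, 102, 102, 102, 136]
164 [16, 16, 16, 16, 15, 13, 13, 13, 14, 13, 14, 13, 13, 12, 14, 15, 15, 15, 14, 15, 15, 15] [171, 171, 172, 161, 141, 143, 135, 137, 138, 138, 137, 133, 105, 51, 71, 96, 103, 103, 104, 103, 102, 123]
176 [16, 16, 16, 16, 15, 14, 13, 14, 13, 14, 14, 14, 13, 12, 13, 14, 15, 15, 15, 15, 15, 15] [161, 162, 162, 151, 132, 138, 139, 140, 141, 141, 141, 136, 111, 52, 69, 92, 99, 99, 100, 100, 100, 100]
188 [16, 16, 16, 16, 16, 13, 14, 14, 14, 14, 14, 14, 13, 12, 13, 14, 15, 15, 15, 15, 15, 15] [165, 164, 164, 164, 156, 138, 139, 142, 140, 141, 141, 140, 116, 54, 64, 87, 98, 98, 99, 98, 99, 99]
200 [17, 16, 16, 16, 16, 14, 14, 13, 13, 14, 14, 13, 13, 10, 12, 15, 15, 15
[... 229 characters left out ...]
 177, 178, 167, 142, 139, 142, 139, 139, 141, 145, 127, 60, 61, 91, 114, 114, 115, 115, 114, 115]
224 [16, 16, 16, 16, 15, 14, 14, 13, 14, 14, 14, 13, 14, 12, 13, 14, 15, 15, 16, 15, 15, 15] [167, 168, 167, 168, 159, 138, 136, 140, 139, 139, 140, 143, 125, 66, 59, 82, 102, 103, 102, 102, 103, 103]
236 [18, 17, 17, 17, 17, 14, 13, 14, 14, 13, 13, 13, 14, 13, 13, 15, 15, 15, 15, 15, 15, 15] [177, 177, 177, 177, 165, 138, 135, 138, 138, 138, 139, 139, 124, 71, 56, 82, 111, 111, 110, 110, 109, 110]
248 [16, 16, 16, 16, 16, 14, 13, 14, 13, 13, 13, 13, 14, 13, 13, 14, 15, 15, 15, 15, 15, 15] [174, 174, 174, 175, 165, 141, 133, 135, 137, 137, 136, 134, 121, 84, 55, 79, 103, 104, 105, 104, 103, 103]
```

```bash
python3 -m pendant '[[0.106,0.182,0,0,0,0.0445],[0.106,0.182,0,0,0,0.0445],[0.106,0.182,0,0,0,0.0445],[0.106,0.182,0,0,0,0.0445],[0.106,0.182,0,0,0,0.0445],[0.106,0.182,0,0,0,0.0445],[0.106,0.182,0,0,0,0.0445],[0.106,0.182,0,0,0,0.0445],[0.106,0.182,0,0,0,0.0445],[0.106,0.182,0,0,0,0.0445]]' 1
python3 -m pendant '[[0,0,-0.12,0,0,0],[0,0,-0.12,0,0,0],[0,0,-0.12,0,0,0],[0,0,-0.12,0,0,0],[0,0,-0.12,0,0,0],[0,0,-0.12,0,0,0],[0,0,-0.08,0,0,0],[0,0,-0.07,0,0,0],[0,0,0,0,0,0],[0,0,0,0,0,0]]' 1
python3 - <<'E'
from h import *
b=camera("scene");cv2.imwrite("pics/s1.png",cv2.resize(b["color"][170:320,210:410],None,fx=4,fy=4))
E
```

```text
time_s: 2.6
eef_pos: [0.5522, 0.1676, 0.2048]
eef_rot: [-0.0, 0.683, 0.731, -0.0]
wrist_force: [-0.1, -0.8, 0.3]
opening: 1.003
grasp_force: 0.0
time_s: 3.85
eef_pos: [0.5526, 0.1664, 0.032]
eef_rot: [0.0, 0.684, 0.73, 0.0]
wrist_force: [0.7, -0.2, 0.2]
opening: 0.997
grasp_force: 0.0
```

View pics/s1.png

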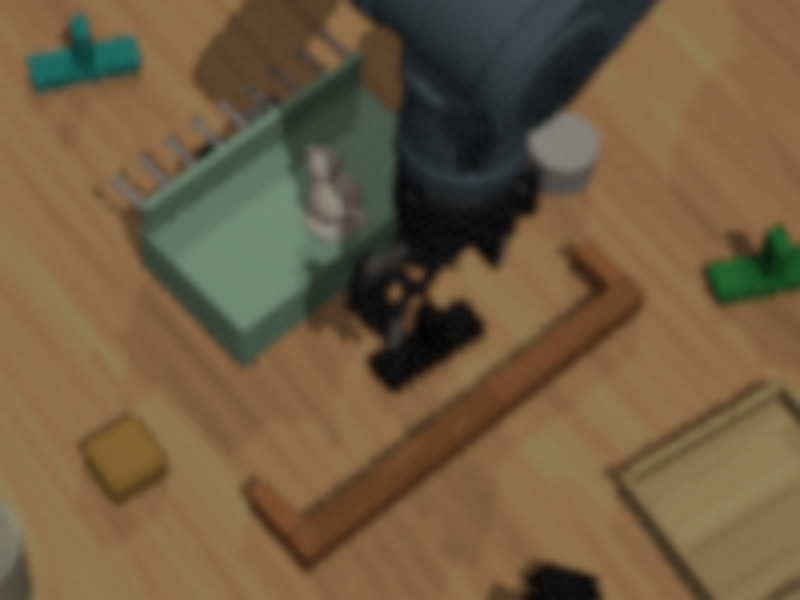

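The fingers straddle the tab (around 430,320 in the crop), so I'll close and lift.

```bash
python3 -m pendant '[[0,0,0,0,0,0],[0,0,0,0,0,0],[0,0,0,0,0,0],[0,0,0,0,0,0],[0,0,0,0,0,0],[0,0,0,0,0,0],[0,0,0,0,0,0],[0,0,0,0,0,0],[0,0,0,0,0,0],[0,0,0,0,0,0]]' -1
python3 -m pendant '[[0,0,0.04,0,0,0],[0,0,0.08,0,0,0],[0,0,0.1,0,0,0],[0,0,0.1,0,0,0],[0,0,0.1,0,0,0],[0,0,0.1,0,0,0],[0,0,0,0,0,0],[0,0,0,0,0,0],[0,0,0,0,0,0],[0,0,0,0,0,0]]' -1
python3 - <<'E'
from h import *
b=camera("scene");cv2.imwrite("pics/s2.png",cv2.resize(b["color"][170:320,210:410],None,fx=3,fy=3))
c=camera("top");
import pickle
b=pickle.load(open("top0.pkl","rb"))
print(onz(b,[[172.4,152],[172.8,248]],.03).round(4))
m=(cv2.cvtColor(b["color"],cv2.COLOR_BGR2HSV))
E
```

```text
time_s: 5.15
eef_pos: [0.5519, 0.1663, 0.0313]
eef_rot: [-0.0, 0.684, 0.73, 0.0]
wrist_force: [0.1, 0.5, -0.7]
opening: 0.0
grasp_force: 0.0
time_s: 6.4
eef_pos: [0.5514, 0.1662, 0.1344]
eef_rot: [-0.0, 0.684, 0.73, -0.001]
wrist_force: [0.1, -0.7, -0.3]
opening: -0.0
grasp_force: 0.0
[[0.6809 0.2286 0.03  ]
 [0.4505 0.2135 0.03  ]]
```

View pics/s2.png

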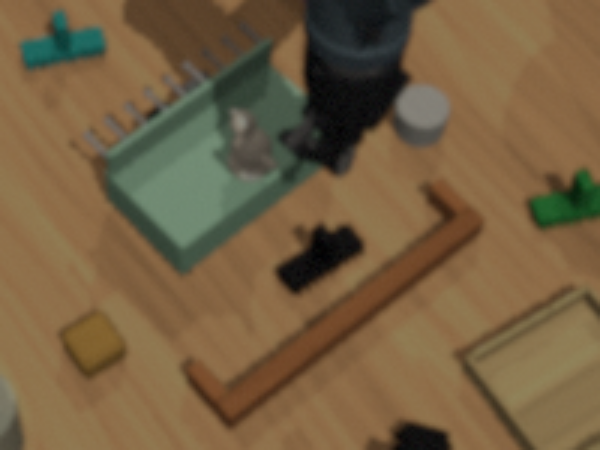

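Missed: the clip is still on the table, unmoved, with its tab at about (320,240) in the crop. I'll check consistency between the two views and the arm.

```bash
python3 - <<'E'
from h import *
import pickle
a=camera("scene");b0=pickle.load(open("top0.pkl","rb"));a0=pickle.load(open("scene0.pkl","rb"))
def proj(c,P):
    w,x,y,z=c["rotation"];Rm=R.from_quat([x,y,z,w]).as_matrix()
    K=np.array([[c["fx"],0,c["cx"]],[0,c["fy"],c["cy"]],[0,0,1.]])
    p=(np.array(P)-c["xyz"])@Rm
    return cv2.projectPoints(p.reshape(-1,1,3),np.zeros(3),np.zeros(3),K,np.array(c["distortion"],float))[0].reshape(-1,2).round(1)
print("same cam?",np.abs(np.array(a["xyz"])-a0["xyz"]).max())
P=[[.552,.166,.05],[.681,.2286,.03],[.45,.2135,.03],ctrl.get_obs()["eef_pos"]]
print("scene",proj(a0,P),"\ntop",proj(b0,P))
im=a["color"].copy()
for p in proj(a0,P): cv2.circle(im,tuple(int(v) for v in p),2,(0,0,255),-1)
cv2.imwrite("pics/s3.png",cv2.resize(im[170:320,210:410],None,fx=4,fy=4))
# body centre in scene now and tin
m=(a["color"][244:270,298:335].max(2)<45);ys,xs=np.nonzero(m);print(onz(a,[[xs.mean()+298,ys.mean()+244]],.014))
E
```

```text
same cam? 0.0
scene [[318.2 247.8]
 [293.4 293.7]
 [357.3 245.1]
 [320.8 231.1]] 
top [[194.4 204.2]
 [172.4 152. ]
 [172.8 248.2]
 [188.4 197.9]]
[[0.55669839 0.16654599 0.014     ]]
```

View pics/s3.png

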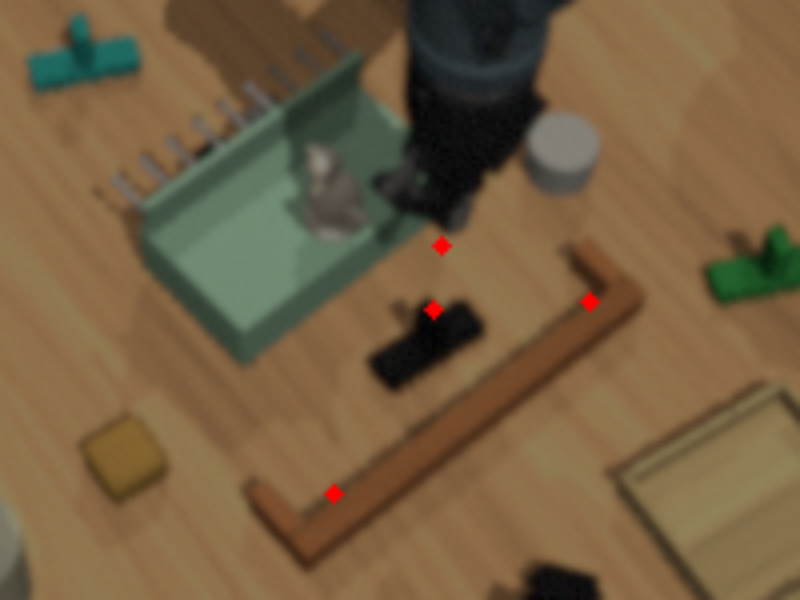

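```bash
python3 - <<'E'
from h import *
a=camera("scene");b=camera("top")
print(ctrl.finger_overhang, ctrl.get_obs()["eef_pos"])
f=lambda i:np.clip(i.astype(float)*2.2,0,255).astype(np.uint8)
A=cv2.resize(f(a["color"][190:270,285:350]),(400,492),interpolation=cv2.INTER_CUBIC)
B=cv2.resize(f(b["color"][160:240,160:225]),(400,492),interpolation=cv2.INTER_CUBIC)
cv2.imwrite("pics/ab.png",np.hstack([A,B]))
E
```

```text
0.008 [0.55189289 0.1662694  0.13510891]
```

View pics/ab.png

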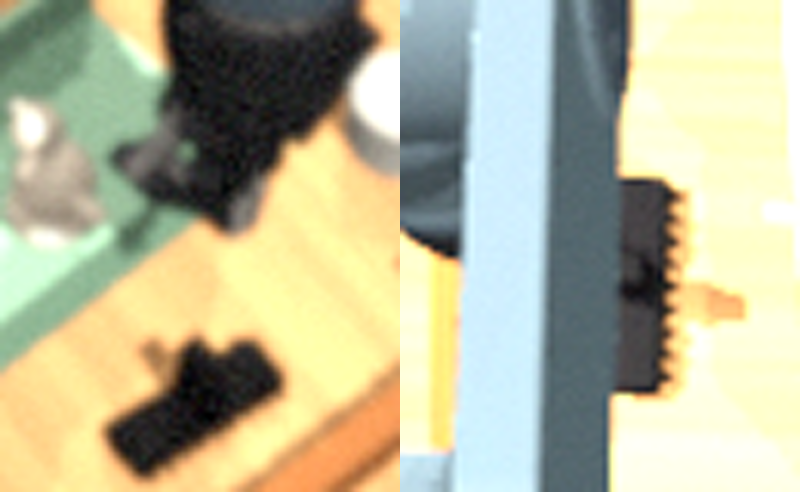

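```bash
python3 - <<'E'
from h import *
a=camera("scene")
print(onz(a,[[418,140],[385,140],[452,140],[418,158]],0.0).round(3))
for z in(.127,.15,.17): print(z,onz(a,[[323.5,227.7],[320,225]],z).round(3).tolist())
o=ctrl.get_obs();print(o["q"].round(3),o["eef_pos"],o["torque"])
E
```

```text
[[ 0.004  0.013  0.   ]
 [ 0.095 -0.051  0.   ]
 [-0.091  0.078  0.   ]
 [ 0.061  0.069  0.   ]]
0.127 [[0.536, 0.159, 0.127], [0.538, 0.147, 0.127]]
0.15 [[0.547, 0.169, 0.15], [0.549, 0.157, 0.15]]
0.17 [[0.556, 0.178, 0.17], [0.558, 0.167, 0.17]]
[ 0.087  0.255  1.667 -0.     1.22   0.022] [0.55190057 0.16626792 0.13515225] [-0.01381782  0.00375415 -0.05109241]
```

```bash
python3 -m pendant '[[0,0,-0.12,0,0,0],[0,0,-0.12,0,0,0],[0,0,-0.08,0,0,0],[0,0,-0.02,0,0,0],[0,0,-0.01,0,0,0],[0,0,-0.01,0,0,0],[0,0,-0.005,0,0,0],[0,0,0,0,0,0],[0,0,0,0,0,0],[0,0,0,0,0,0]]' -1
python3 - <<'E'
from h import *
a=camera("scene");b=camera("top")
f=lambda i:np.clip(i.astype(float)*2.2,0,255).astype(np.uint8)
A=cv2.resize(f(a["color"][200:280,285:350]),(400,492),interpolation=cv2.INTER_CUBIC)
import pickle
A0=cv2.resize(f(pickle.load(open("scene0.pkl","rb"))["color"][200:280,285:350]),(400,492),interpolation=cv2.INTER_CUBIC)
cv2.imwrite("pics/ac.png",np.hstack([A,A0]))
E
```

```text
time_s: 7.95
eef_pos: [0.552, 0.1663, 0.0624]
eef_rot: [0.0, 0.684, 0.73, 0.0]
wrist_force: [-0.3, 0.4, -0.1]
opening: -0.001
grasp_force: 0.0
```

View pics/ac.png

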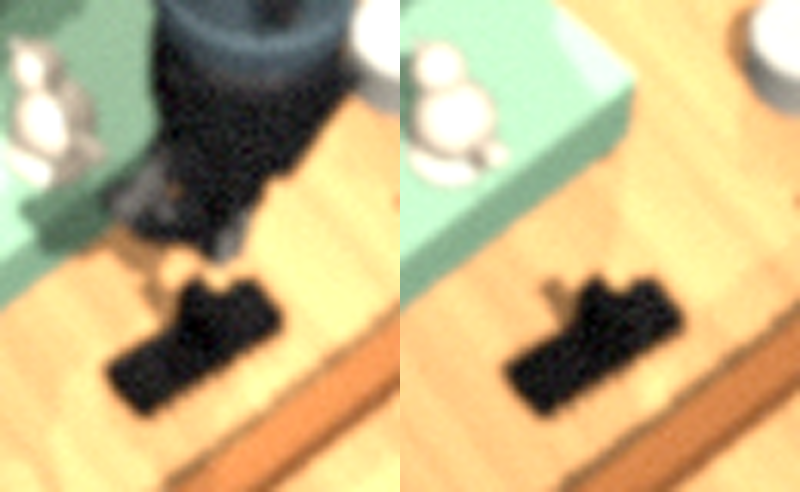

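The shut gripper hovers above and behind the tab; the tip is at (225,258) and the tab top at (195,280) in the left crop. I'll use the shadows to resolve the tip's height.

```bash
python3 - <<'E'
from h import *
a=camera("scene")
def proj(c,P):
    w,x,y,z=c["rotation"];Rm=R.from_quat([x,y,z,w]).as_matrix()
    K=np.array([[c["fx"],0,c["cx"]],[0,c["fy"],c["cy"]],[0,0,1.]])
    return cv2.projectPoints(((np.array(P)-c["xyz"])@Rm).reshape(-1,1,3),np.zeros(3),np.zeros(3),K,np.array(c["distortion"],float))[0].reshape(-1,2)
cr=lambda p:((p-[285,200])*6.15).round().tolist()
un=lambda p:np.array(p)/6.15+[285,200]
T=onz(a,[un([195,280])],.056)[0];S=onz(a,[un([150,290])],0)[0];v=(S-T)[:2]/.056
print("T",T,"S",S,"v",v)
for z in(.04,.055,.07,.085,.1):
    P=onz(a,[un([225,258])],z)[0]; print(z,P.round(3),cr(proj(a,[[P[0]+v[0]*z,P[1]+v[1]*z,0]])))
print("tcp",cr(proj(a,[ctrl.get_obs()["eef_pos"]])))
# width scale: corners of body box at TCP+.065
x,y,z=ctrl.get_obs()["eef_pos"]
print("body bottom corners",cr(proj(a,[[x+i,y+j,z+.065] for i,j in((.043,.038),(.043,-.038),(-.043,-.038),(-.043,.038))])))
print("open/shut tip faces",cr(proj(a,[[x+i,y+j,z-.008] for i,j in((.014,.011),(.014,-.011),(-.014,-.011),(-.014,.011))])))
E
```

```text
T [0.5534467 0.1604683 0.056    ] S [0.54998917 0.12899755 0.        ] v [-0.06174173 -0.56197769]
0.04 [0.529 0.152 0.04 ] [[192.0, 266.0]]
0.055 [0.535 0.159 0.055] [[180.0, 269.0]]
0.07 [0.542 0.165 0.07 ] [[167.0, 272.0]]
0.085 [0.548 0.172 0.085] [[155.0, 275.0]]
0.1 [0.555 0.178 0.1  ] [[143.0, 278.0]]
tcp [[207.0, 280.0]]
body bottom corners [[193.0, 318.0], [82.0, 189.0], [242.0, 91.0], [356.0, 214.0]]
open/shut tip faces [[196.0, 324.0], [165.0, 288.0], [215.0, 256.0], [246.0, 291.0]]
```

```bash
python3 -m pendant '[[0,0,0.15,0,0,0],[0,0,0.15,0,0,0],[0,0,0.1,0,0,0],[0,0,0,0.11,0,0],[0,0,0,0.11,0,0],[0,0,0,0.11,0,0],[0,0,0,0.11,0,0],[0,0,0,0.11,0,0],[0,0,0,0,0,0],[0,0,0,0,0,0]]' -1
cat >> h.py <<'E'
def proj(c,P):
    w,x,y,z=c["rotation"];Rm=R.from_quat([x,y,z,w]).as_matrix()
    K=np.array([[c["fx"],0,c["cx"]],[0,c["fy"],c["cy"]],[0,0,1.]])
    return cv2.projectPoints(((np.array(P)-c["xyz"])@Rm).reshape(-1,1,3),np.zeros(3),np.zeros(3),K,np.array(c["distortion"],float))[0].reshape(-1,2)
E
python3 - <<'E'
from h import *
o=ctrl.get_obs();w,x,y,z=o["eef_rot"];Rm=R.from_quat([x,y,z,w]).as_matrix();p=o["eef_pos"];print("tool axes",Rm.round(2).tolist())
T=np.array([p+Rm[:,2]*d for d in(.008,0,-.03,-.065)])
V=[]
for n in("top","scene"):
    c=camera(n);q=proj(c,T);V.append(cv2.resize(np.clip(c["color"][int(q[0,1])-40:int(q[0,1])+40,int(q[0,0])-32:int(q[0,0])+33]*1.8,0,255).astype(np.uint8),(400,492),interpolation=cv2.INTER_CUBIC))
    for k in q:
        cv2.circle(V[-1],tuple(int(v) for v in (k-[int(q[0,0])-32,int(q[0,1])-40])*6.15),4,(0,0,255),1)
    print(n,q.round(1).tolist())
cv2.imwrite("pics/ad.png",np.hstack(V))
E
```

```text
time_s: 9.35
eef_pos: [0.5522, 0.1663, 0.1424]
eef_rot: [-0.285, 0.621, 0.663, 0.305]
wrist_force: [-0.1, -0.6, 0.3]
opening: 0.001
grasp_force: 0.0
tool axes [[-0.07, 1.0, -0.0], [0.65, 0.04, 0.76], [0.76, 0.05, -0.65]]
top [[185.3, 197.4], [187.8, 197.0], [197.3, 195.7], [208.8, 194.0]]
scene [[322.2, 232.4], [320.9, 229.6], [315.9, 219.3], [310.1, 207.1]]
```

View pics/ad.png

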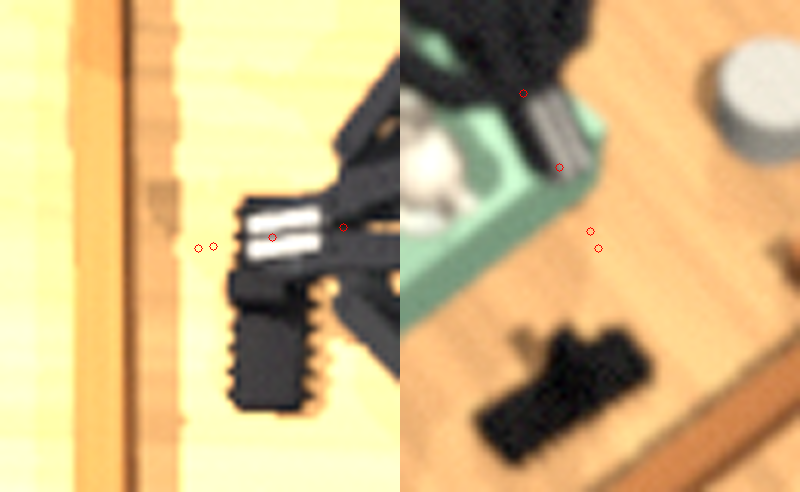

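The tilted view shows the pale shut fingertips at (247,235) in the top crop and (572,178) in the scene crop, well short of the projected tip. Triangulating.

```bash
python3 - <<'E'
from h import *
o=ctrl.get_obs();w,x,y,z=o["eef_rot"];Rm=R.from_quat([x,y,z,w]).as_matrix();p=o["eef_pos"]
a=camera("scene");b=camera("top")
o1,d1=ray(b,[[193.2,195.2]]);o2,d2=ray(a,[[318,220.9]]);d1=d1[0];d2=d2[0]
s=np.linalg.lstsq(np.c_[d1,-d2],o2-o1,rcond=None)[0]
A=o1+s[0]*d1;B=o2+s[1]*d2;print(A,B,"gap",np.linalg.norm(A-B));M=(A+B)/2
print("in tool frame",(M-p)@Rm,"world off from stated tip",M-(p+.008*Rm[:,2]))
E
```

```text
[0.55239244 0.15147956 0.16474161] [0.55221502 0.15166028 0.16473828] gap 0.00025327852247021267
in tool frame [ 0.00622082  0.00041179 -0.02569586] world off from stated tip [-1.20923626e-05 -2.15101466e-02  2.66756929e-02]
```

The real fingertip is about 26 mm behind the reported TCP (not 8 mm ahead), which explains the miss. I'll offset the depths by about 33 mm and retry.

```bash
python3 -m pendant '[[0,0,0,-0.11,0,0],[0,0,0,-0.11,0,0],[0,0,0,-0.11,0,0],[0,0,0,-0.11,0,0],[0,0,0,-0.11,0,0],[0,0,0,0,0,0],[0,0,-0.1,0,0,0],[0,0,-0.1,0,0,0],[0,0,-0.1,0,0,0],[0,0,-0.1,0,0,0]]' 1
python3 -m pendant '[[0,0,-0.1,0,0,0],[0,0,-0.1,0,0,0],[0,0,-0.06,0,0,0],[0,0,-0.03,0,0,0],[0,0,-0.03,0,0,0],[0,0,0,0,0,0],[0,0,0,0,0,0],[0,0,0,0,0,0],[0,0,0,0,0,0],[0,0,0,0,0,0]]' 1
```

```text
time_s: 10.8
eef_pos: [0.5518, 0.1658, 0.0618]
eef_rot: [-0.001, 0.684, 0.729, 0.001]
wrist_force: [0.1, 1.4, -0.6]
opening: 1.0
grasp_force: 0.0
time_s: 12.05
eef_pos: [0.552, 0.1663, -0.0016]
eef_rot: [0.0, 0.684, 0.73, 0.0]
wrist_force: [-0.3, -0.9, -0.2]
opening: 0.999
grasp_force: 0.0
```

```bash
python3 -m pendant '[[0,0,0,0,0,0],[0,0,0,0,0,0],[0,0,0,0,0,0],[0,0,0,0,0,0],[0,0,0,0,0,0],[0,0,0,0,0,0],[0,0,0,0,0,0],[0,0,0.05,0,0,0],[0,0,0.1,0,0,0],[0,0,0.15,0,0,0]]' -1
```

```text
time_s: 13.3
eef_pos: [0.5513, 0.1662, 0.0593]
eef_rot: [-0.0, 0.684, 0.73, -0.0]
wrist_force: [0.3, -0.8, -0.5]
opening: 0.156
grasp_force: 58.6
```

Gripped (13 mm, 59 N). Carrying it to the tray.

```bash
python3 -m pendant '[[0,0,0.1,0,0,0],[0,0,0.1,0,0,0],[-0.062,0.139,0,0,0,0],[-0.062,0.139,0,0,0,0],[-0.062,0.139,0,0,0,0],[-0.062,0.139,0,0,0,0],[-0.062,0.139,0,0,0,0],[-0.062,0.139,0,0,0,0],[-0.062,0.139,0,0,0,0],[-0.062,0.139,0,0,0,0]]' -1
python3 -m pendant '[[0,0,-0.09,0,0,0],[0,0,-0.09,0,0,0],[0,0,-0.09,0,0,0],[0,0,-0.09,0,0,0],[0,0,-0.06,0,0,0],[0,0,-0.03,0,0,0],[0,0,-0.015,0,0,0],[0,0,0,0,0,0],[0,0,0,0,0,0],[0,0,0,0,0,0]]' -1
```

```text
time_s: 14.55
eef_pos: [0.4526, 0.3898, 0.1]
eef_rot: [0.0, 0.684, 0.73, 0.001]
wrist_force: [-0.0, -0.3, -0.2]
opening: 0.153
grasp_force: 58.6
time_s: 15.8
eef_pos: [0.453, 0.3889, 0.0058]
eef_rot: [0.0, 0.684, 0.73, 0.0]
wrist_force: [0.1, -0.0, 0.1]
opening: 0.151
grasp_force: 58.6
```

```bash
python3 -m pendant '[[0,0,0,0,0,0],[0,0,0,0,0,0],[0,0,0,0,0,0],[0,0,0,0,0,0],[0,0,0,0,0,0],[0,0,0.1,0,0,0],[0,0,0.2,0,0,0],[0,0,0.3,0,0,0],[0,0,0.3,0,0,0],[0,0,0.2,0,0,0]]' 1
python3 - <<'E'
from h import *
import pickle
b=camera("top");pickle.dump(b,open("top1.pkl","wb"));a=camera("scene");pickle.dump(a,open("scene1.pkl","wb"))
im=a["color"];m=(im.max(2)<45).astype(np.uint8)
n,l,s,ce=cv2.connectedComponentsWithStats(m)
for i in range(1,n):
    if 80<s[i,4]<3000: print(s[i],ce[i].round(1),onz(a,[ce[i]],.02).round(3).tolist())
E
```

```text
time_s: 17.05
eef_pos: [0.4537, 0.3893, 0.2307]
eef_rot: [0.001, 0.684, 0.73, 0.003]
wrist_force: [1.3, -0.7, 0.6]
opening: 0.999
grasp_force: 0.0
[   8    0  105  101 1584] [48.1 48.6] [[0.846, -1.153, 0.02]]
[162   0  57  25 401] [192.1  11.3] [[0.268, -1.03, 0.02]]
[240   0  11  24 165] [245.9  10.5] [[0.084, -0.905, 0.02]]
[342   0  18  36 439] [350.2  15.8] [[-0.246, -0.631, 0.02]]
[ 522    0   38  116 2325] [544.5  61.8] [[-0.689, 0.013, 0.02]]
[167  47  18  22 167] [174.5  59.1] [[0.475, -0.797, 0.02]]
[142  62  14  18  91] [147.8  72.1] [[0.59, -0.789, 0.02]]
[ 463   72   56   74 1638] [491.7  95.6] [[-0.356, 0.022, 0.02]]
[116  74  19  32 138] [125.5  89.9] [[0.699, -0.748, 0.02]]
[ 76 111  31  18 256] [ 92.2 120.2] [[0.856, -0.677, 0.02]]
[425 115  16  53 282] [431.3 143.9] [[-0.003, 0.061, 0.02]]
[ 97 129  20  14  82] [108.3 136.6] [[0.842, -0.574, 0.02]]
[ 404  152   93  107 2502] [442.6 204.3] [[0.145, 0.251, 0.02]]
[  0 197  24  26 274] [  9.9 208.9] [[1.208, -0.479, 0.02]]
[386 284  26  25 326] [398.4 295.4] [[0.457, 0.389, 0.02]]
[   0  290   72  130 1798] [ 34.4 340.2] [[1.288, -0.043, 0.02]]
[335 312  24  48 791] [346.9 335.5] [[0.637, 0.394, 0.02]]
[ 73 381  36  39 411] [ 92.8 407.5] [[1.232, 0.192, 0.02]]
```

The clip lies in the tray at (0.457, 0.389). Now measuring the organiser and bay.

```bash
cat >> h.py <<'E'
def mint(c):
    h=cv2.cvtColor(c["color"],cv2.COLOR_BGR2HSV)
    m=((h[...,0]>55)&(h[...,0]<88)&(h[...,1]>35)&(h[...,2]>60)).astype(np.uint8)
    n,l,s,_=cv2.connectedComponentsWithStats(m);return l==1+np.argmax(s[1:,4])
def org_top(c):
    m=mint(c);rows=np.nonzero(m.any(1))[0]
    pts=[];
    for r in rows[5:-6]:
        pts.append([np.nonzero(m[r])[0][0]-.5,r])
    W=onz(c,pts,.06)[:,:2]
    # robust line y=k x+b
    k,b=np.polyfit(W[:,0],W[:,1],1)
    for _ in range(5):
        e=abs(W[:,1]-k*W[:,0]-b);g=e<max(.002,np.median(e)*1.5);k,b=np.polyfit(W[g,0],W[g,1],1)
    r0=rows[0];far=onz(c,[[np.nonzero(m[r0+1])[0].mean(),r0]],.06)[0]
    return k,b,far,rows[[0,-1]],g.sum(),len(g)
E
python3 - <<'E'
from h import *
import pickle
for f in("top0","top1"):
    b=pickle.load(open(f+".pkl","rb"));k,c,far,rows,g,n=org_top(b);print(f,k,c,far,rows,g,n,"y at .48,.67:",k*.48+c,k*.67+c)
print("rail ends",onz(b,[[168,136],[168,264]],.03).round(3).tolist())
print("turq,purple",onz(b,[[340,185],[300,293],[300,275]],.02).round(3).tolist())
m=mint(b);q=cv2.findContours(m.astype(np.uint8),0,2)[0];q=max(q,key=len);print(cv2.approxPolyDP(q,4,True).reshape(-1,2).tolist())
E
```

```text
top0 0.10225803074535814 0.03729491442377106 [0.68711424 0.00722961 0.06      ] [149 240] 74 81 y at .48,.67: 0.08637876918154297 0.10580779502316101
top1 0.10225803074535814 0.03729491442377106 [0.68711424 0.00722961 0.06      ] [149 240] 74 81 y at .48,.67: 0.08637876918154297 0.10580779502316101
rail ends [[0.72, 0.242, 0.03], [0.413, 0.222, 0.03]]
turq,purple [[0.615, -0.178, 0.02], [0.355, -0.086, 0.02], [0.397, -0.085, 0.02]]
[[265, 149], [262, 154], [223, 156], [225, 192], [237, 187], [250, 195], [240, 207], [232, 207], [225, 198], [229, 240], [273, 236]]
```

```bash
python3 -m pendant '[[0.025,-0.23,0,0.067,0.0045,0],[0.025,-0.23,0,0.067,0.0045,0],[0.025,-0.23,0,0.067,0.0045,0],[0.025,-0.23,0,0.067,0.0045,0],[0.025,-0.23,0,0.067,0.0045,0],[0.025,-0.23,0,0.067,0.0045,0],[0.025,-0.23,0,0.067,0.0045,0],[0.025,-0.23,0,0.067,0.0045,0],[0.025,-0.23,0,0.067,0.0045,0],[0.025,-0.23,0,0.067,0.0045,0]]' -1
python3 - <<'E'
from h import *
o=ctrl.get_obs();w,x,y,z=o["eef_rot"];Rm=R.from_quat([x,y,z,w]).as_matrix();print(o["q"].round(2),Rm[:,2].round(3),Rm[:,1].round(3),o["opening"])
E
```

```text
time_s: 18.4
eef_pos: [0.5028, -0.0733, 0.2259]
eef_rot: [-0.368, 0.59, 0.63, 0.345]
wrist_force: [0.7, 1.0, 0.5]
opening: 0.0
grasp_force: 0.0
[-0.8   0.49  1.54  0.65  1.96 -0.9 ] [-0.057  0.869 -0.491] [ 0.998  0.065 -0.   ] 0.0004145184937655232
```

```bash
python3 -m pendant '[[0,0,-0.15,0,0,0],[0,0,-0.15,0,0,0],[0,0,-0.15,0,0,0],[0,0,-0.15,0,0,0],[0,0,-0.15,0,0,0],[0,0,-0.15,0,0,0],[0,0,-0.1,0,0,0],[0,0,-0.07,0,0,0],[0,0,-0.01,0,0,0],[0,0,0,0,0,0]]' -1
python3 - <<'E'
from h import *
import pickle
o=ctrl.get_obs();w,x,y,z=o["eef_rot"];Rm=R.from_quat([x,y,z,w]).as_matrix();p=o["eef_pos"]
V=[]
T=np.array([p+Rm[:,2]*d for d in(-.026,-.099)]+[[.503,-.022,.033]])
for n in("top","scene"):
    c=camera(n);pickle.dump(c,open(n+"2.pkl","wb"));q=proj(c,T);print(n,q.round(1).tolist());cx,cy=q[0].astype(int)
    v=cv2.resize(np.clip(c["color"][cy-49:cy+49,cx-32:cx+33]*1.5,0,255).astype(np.uint8),(390,588),interpolation=cv2.INTER_CUBIC)
    for k in q: cv2.circle(v,tuple(int(t) for t in (k-[cx-32,cy-49])*6),4,(0,0,255),1)
    V.append(v)
cv2.imwrite("pics/ae.png",np.hstack(V))
E
```

```text
time_s: 19.65
eef_pos: [0.5031, -0.0716, 0.0098]
eef_rot: [-0.368, 0.591, 0.631, 0.343]
wrist_force: [0.8, -0.1, -0.2]
opening: 0.002
grasp_force: 0.0
top [[304.7, 229.2], [333.7, 226.4], [274.5, 228.5]]
scene [[276.7, 183.6], [263.5, 163.3], [291.4, 197.1]]
```

View pics/ae.png

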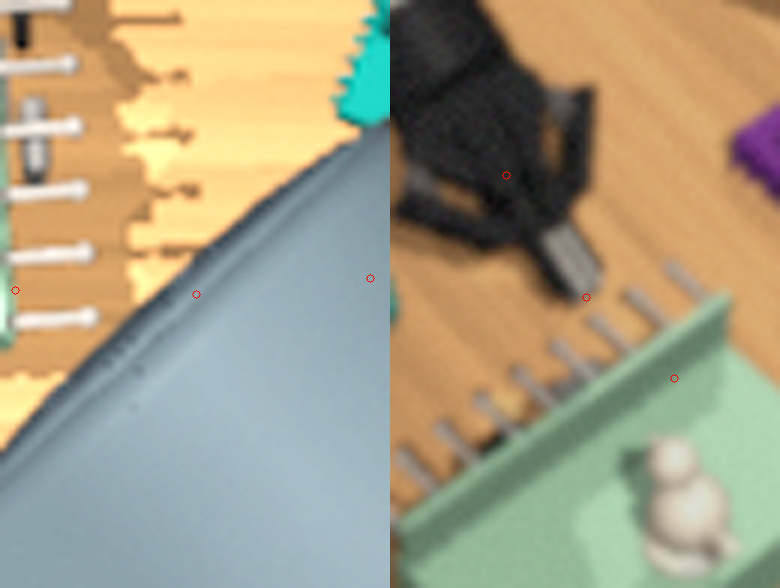

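Scene crop: shut tip at (586,297), matching the model point, clear of and under the pegs. Pushing the near corner.

```bash
python3 -m pendant '[[-0.006,0.09,0,0,0,0],[-0.006,0.09,0,0,0,0],[-0.006,0.09,0,0,0,0],[-0.003,0.05,0,0,0,0],[-0.002,0.025,0,0,0,0],[-0.002,0.025,0,0,0,0],[-0.002,0.025,0,0,0,0],[-0.002,0.025,0,0,0,0],[-0.002,0.025,0,0,0,0],[-0.002,0.025,0,0,0,0]]' -1
cat > m.py <<'E'
from h import *
b=camera("top");k,c,far,rows,g,n=org_top(b)
K=.0656
rail=lambda x:.2135+(x-.4505)*K
print("yaw(+near ahead) %.3f  gap near %.3f far %.3f"%(K-k,rail(.48)-(k*.48+c),rail(.67)-(k*.67+c)),"far x %.3f"%far[0],rows,g,n)
o=ctrl.get_obs();print(o["eef_pos"].round(4),o["time_s"],o["wrist_force"].round(1))
E
python3 m.py
```

```text
time_s: 21.0
eef_pos: [0.4962, 0.0229, 0.0093]
eef_rot: [-0.368, 0.591, 0.631, 0.343]
wrist_force: [-0.9, -4.7, 0.4]
opening: -0.001
grasp_force: 1.9
yaw(+near ahead) 0.070  gap near 0.103 far 0.116 far x 0.687 [149 237] 72 78
[0.4959 0.0236 0.0093] 21.05 [ 1.4 -3.   0.8]
```

```bash
python3 -m pendant '[[-0.001,0.02,0,0,0,0],[-0.001,0.02,0,0,0,0],[-0.001,0.02,0,0,0,0],[0.005,-0.08,0,0,0,0],[0.007,-0.12,0,0,0,0],[0.007,-0.125,0,0,0,0],[0.207,0,0,0,0,0],[0.207,0,0,0,0,0],[0.207,0,0,0,0,0],[0.207,0,0,0,0,0]]' -1
python3 m.py
```

```text
time_s: 22.3
eef_pos: [0.6664, -0.0326, 0.0108]
eef_rot: [-0.368, 0.591, 0.63, 0.344]
wrist_force: [-1.2, 0.4, 20.7]
opening: -0.002
grasp_force: 0.0
yaw(+near ahead) 0.127  gap near 0.089 far 0.113 far x 0.684 [149 234] 66 75
[ 0.6711 -0.0323  0.0113] 22.35 [-2.6  1.7  3. ]
```

```bash
python3 -m pendant '[[-0.006,0.09,0,0,0,0],[-0.006,0.09,0,0,0,0],[-0.004,0.06,0,0,0,0],[-0.002,0.03,0,0,0,0],[-0.002,0.03,0,0,0,0],[-0.002,0.03,0,0,0,0],[-0.002,0.03,0,0,0,0],[-0.002,0.03,0,0,0,0],[-0.002,0.03,0,0,0,0],[-0.002,0.03,0,0,0,0]]' -1
python3 m.py
```

```text
time_s: 23.6
eef_pos: [0.6588, 0.0601, 0.0092]
eef_rot: [-0.368, 0.591, 0.631, 0.343]
wrist_force: [1.3, -2.8, -1.9]
opening: -0.0
grasp_force: 1.3
yaw(+near ahead) -0.015  gap near 0.081 far 0.078 far x 0.683 [150 192] 31 32
[0.6586 0.061  0.0093] 23.65 [ 1.5 -2.9 -0.6]
```

```bash
python3 -m pendant '[[-0.002,0.028,0,0,0,0],[-0.002,0.028,0,0,0,0],[-0.002,0.028,0,0,0,0],[-0.002,0.028,0,0,0,0],[0.007,-0.12,0,0,0,0],[0.01,-0.16,0,0,0,0],[0.01,-0.16,0,0,0,0],[-0.265,-0.01,0,0,0,0],[-0.265,0,0,0,0,0],[-0.265,0,0,0,0,0]]' -1
python3 m.py
```

```text
time_s: 24.9
eef_pos: [0.5022, -0.0093, 0.0095]
eef_rot: [-0.368, 0.591, 0.63, 0.344]
wrist_force: [0.1, -0.9, 0.5]
opening: -0.003
grasp_force: 0.0
yaw(+near ahead) -0.122  gap near 0.074 far 0.051 far x 0.682 [150 244] 71 84
[ 0.4952 -0.0071  0.0091] 24.95 [-1.7 -0.3 -3.5]
```

```bash
python3 -m pendant '[[-0.006,0.09,0,0,0,0],[-0.006,0.09,0,0,0,0],[-0.004,0.06,0,0,0,0],[-0.002,0.033,0,0,0,0],[-0.002,0.033,0,0,0,0],[-0.002,0.033,0,0,0,0],[-0.002,0.033,0,0,0,0],[-0.002,0.033,0,0,0,0],[-0.002,0.033,0,0,0,0],[-0.002,0.033,0,0,0,0]]' -1
python3 m.py
```

```text
time_s: 26.2
eef_pos: [0.4977, 0.0867, 0.0093]
eef_rot: [-0.368, 0.591, 0.631, 0.343]
wrist_force: [-0.4, -3.7, -0.7]
opening: -0.001
grasp_force: 1.7
yaw(+near ahead) 0.010  gap near 0.042 far 0.043 far x 0.684 [149 239] 69 80
[0.4975 0.0875 0.0093] 26.25 [ 1.2 -1.5 -1.1]
```

```bash
python3 -m pendant '[[-0.002,0.026,0,0,0,0],[-0.002,0.026,0,0,0,0],[-0.002,0.026,0,0,0,0],[-0.002,0.026,0,0,0,0],[0.007,-0.09,0,0,0,0],[0.008,-0.12,0,0,0,0],[0.009,-0.13,0,0,0,0],[0.27,0,0,0,0,0],[0.27,0,0,0,0,0],[0.27,0,0,0,0,0]]' -1
python3 m.py
```

```text
time_s: 27.5
eef_pos: [0.665, 0.0365, 0.0094]
eef_rot: [-0.367, 0.591, 0.63, 0.344]
wrist_force: [1.2, -0.4, -0.7]
opening: 0.002
grasp_force: 0.0
yaw(+near ahead) 0.113  gap near 0.017 far 0.038 far x 0.680 [150 236] 65 76
[0.671  0.0367 0.0102] 27.55 [-3.   0.5  3.7]
```

```bash
python3 -m pendant '[[-0.02,0.1,0,0,0,0],[-0.02,0.1,0,0,0,0],[-0.008,0.07,0,0,0,0],[-0.002,0.026,0,0,0,0],[-0.002,0.026,0,0,0,0],[-0.002,0.026,0,0,0,0],[-0.002,0.026,0,0,0,0],[-0.002,0.026,0,0,0,0],[-0.002,0.026,0,0,0,0],[-0.002,0.026,0,0,0,0]]' -1
python3 m.py
```

```text
time_s: 28.8
eef_pos: [0.6507, 0.1297, 0.0095]
eef_rot: [-0.368, 0.591, 0.631, 0.344]
wrist_force: [2.3, -3.5, 1.1]
opening: 0.001
grasp_force: 2.1
yaw(+near ahead) 0.004  gap near 0.005 far 0.006 far x 0.681 [150 202] 34 42
[0.6505 0.1305 0.0095] 28.85 [ 3.1 -3.1  1.2]
```

```bash
python3 -m pendant '[[0,0.008,0,0,0,0],[0,0.008,0,0,0,0],[0,0.008,0,0,0,0],[0,0,0,0,0,0],[0,0,0,0,0,0],[0,0,0,0,0,0],[0,0,0,0,0,0],[0,0,0,0,0,0],[0,0,0,0,0,0],[0,0,0,0,0,0]]' -1
python3 m.py
```

```text
time_s: 30.1
eef_pos: [0.6505, 0.1343, 0.0093]
eef_rot: [-0.368, 0.591, 0.631, 0.343]
wrist_force: [1.9, -2.4, 2.4]
opening: 0.001
grasp_force: 1.4
yaw(+near ahead) -0.026  gap near 0.008 far 0.003 far x 0.680 [150 202] 33 42
[0.6505 0.1343 0.0092] 30.15 [ 0.8 -1.9  1.3]
```

```bash
python3 -m pendant '[[0,0.006,0,0,0,0],[0,0.006,0,0,0,0],[0,0.006,0,0,0,0],[0,0.006,0,0,0,0],[0,0,0,0,0,0],[0,0,0,0,0,0],[0,0,0,0,0,0],[0,0,0,0,0,0],[0,0,0,0,0,0],[0,0,0,0,0,0]]' -1
python3 m.py
```

```text
time_s: 31.4
eef_pos: [0.6508, 0.1359, 0.0092]
eef_rot: [-0.367, 0.592, 0.631, 0.343]
wrist_force: [-2.5, -17.7, 4.2]
opening: 0.002
grasp_force: 8.8
yaw(+near ahead) -0.024  gap near 0.006 far 0.002 far x 0.680 [150 202] 34 42
[0.6508 0.136  0.0092] 31.45 [ -2.9 -19.4   3.4]
```

```bash
python3 -m pendant '[[0.004,-0.06,0,0,0,0],[0.007,-0.11,0,0,0,0],[0.007,-0.12,0,0,0,0],[0.006,-0.1,0,0,0,0],[-0.18,0,0,0,0,0],[-0.2,0,0,0,0,0],[-0.2,0,0,0,0,0],[-0.2,0,0,0,0,0],[0,0,0,0,0,0],[0,0,0,0,0,0]]' -1
python3 m.py
```

```text
time_s: 32.7
eef_pos: [0.5005, 0.06, 0.0095]
eef_rot: [-0.367, 0.591, 0.631, 0.344]
wrist_force: [0.1, 0.3, -0.0]
opening: 0.002
grasp_force: 0.0
yaw(+near ahead) -0.033  gap near 0.007 far 0.001 far x 0.680 [150 242] 69 82
[0.5007 0.0601 0.0094] 32.75 [-0.4  0.   0.5]
```

```bash
python3 -m pendant '[[-0.006,0.11,0,0,0,0],[-0.006,0.11,0,0,0,0],[-0.003,0.05,0,0,0,0],[-0.001,0.012,0,0,0,0],[-0.001,0.012,0,0,0,0],[-0.001,0.012,0,0,0,0],[-0.001,0.012,0,0,0,0],[0,0.01,0,0,0,0],[0,0.008,0,0,0,0],[0,0,0,0,0,0]]' -1
python3 m.py
```

```text
time_s: 34.0
eef_pos: [0.4958, 0.1253, 0.0091]
eef_rot: [-0.367, 0.591, 0.631, 0.343]
wrist_force: [-6.9, -17.6, 4.9]
opening: 0.001
grasp_force: 8.4
yaw(+near ahead) -0.012  gap near 0.003 far 0.001 far x 0.680 [150 238] 66 78
[0.4958 0.1253 0.0091] 34.05 [ -6.4 -17.8   5.3]
```

```bash
python3 -m pendant '[[0.002,-0.03,0,0,0,0],[0.005,-0.08,0,0,0,0],[0.01,-0.15,0,0,0,0],[0.01,-0.2,0,0,0,0],[0.01,-0.2,0.05,0,0,0],[0,-0.1,0.2,0,0,0],[0,0,0.25,0,0,0],[0,0,0.25,0,0,0],[0,0,0,0,0,0],[0,0,0,0,0,0]]' -1
python3 m.py
python3 - <<'E'
from h import *
import pickle
b=camera("top");a=camera("scene");b0=pickle.load(open("top0.pkl","rb"))
# visual checks: tray clip in scene, bird (pale low-sat blob) near organiser, tin/lock shift in top
m=(a["color"][280:315,380:420].max(2)<45);ys,xs=np.nonzero(m);print("clip",onz(a,[[xs.mean()+380,ys.mean()+280]],.02).round(3))
h=cv2.cvtColor(a["color"],cv2.COLOR_BGR2HSV);q=proj(a,[[.575,.166,.09]])[0].astype(int);x0,y0=q-[30,30];s=h[y0:y0+60,x0:x0+60]
mm=((s[...,1]<50)&(s[...,2]>90)).astype(np.uint8);n,l,st,ce=cv2.connectedComponentsWithStats(mm);i=1+np.argmax(st[1:,4]);print("bird",st[i],ce[i]+[x0,y0])
for n,(x,y) in dict(tin=(221,280),lock=(219,118),case=(428,250)).items(): print(n,np.abs(b["color"][y-12:y+12,x-12:x+12].astype(int)-b0["color"][y-12:y+12,x-12:x+12]).mean().round(2))
E
```

```text
time_s: 35.3
eef_pos: [0.5027, -0.0241, 0.1588]
eef_rot: [-0.368, 0.591, 0.63, 0.343]
wrist_force: [1.3, 0.3, -0.8]
opening: 0.003
grasp_force: 0.0
yaw(+near ahead) -0.012  gap near 0.003 far 0.001 far x 0.680 [150 240] 68 80
[ 0.5024 -0.0237  0.1583] 35.35 [-0.4  0.8  1.1]
clip [[0.457 0.389 0.02 ]]
bird [   5    6   55   54 1430] [317.75244755 250.41048951]
tin 45.59
lock 11.22
case 30.12
```

```bash
python3 -c "
from bench import ctrl
print(ctrl.hand_in())"
```

```text
the job is handed in; nothing more can be done
None
```

I handed the job in at about 35 s: the clip measured in the tray and the organiser's back about 1–3 mm from the rail at both ends, but I didn't confirm that the bird is standing or that the tin, padlock and case stayed put, and no verdict came back.

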